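Dry run of a welding torch over a coasting positioner

TASK

Take the welding torch out of its stand and use it to push the orange post so that the positioner's turntable coasts round slowly by itself, either way, at about one turn in eight seconds. Then do a dry run: keep the torch's nozzle tip above the copper boss on the turning workpiece, about two centimetres clear of its top, following it without touching anything for at least five seconds while the table coasts. Finish holding the torch upright and still, lifted so that its tip is a few centimetres higher than the top of the post; keep the nozzle off the workpiece, never hit the turntable hard, and leave the tray, hammer and bracket alone.

Things in the scene. Friction and masses are not known exactly. Their poses are not given: they have to be found in the camera images.
- torch: White and copper straight torch, 0.35 kg, nozzle down in its stand. Origin: centre of the nozzle tip; z runs up the torch. Round nozzle 12 mm wide at the tip, 21 mm from 25 to 70 mm up; round collar 52 mm wide from 70 to 78 mm; square grip 32 x 32 mm from 78 to 150 mm, faces square to x and y (grasp from above, about 120 mm above the tip); brass stub on top to 154 mm.
- stand: Fixed torch stand, origin under its centre: foot 110 x 130 x 8 mm; yellow plate 90 x 90 mm, top 85 mm up, with a 30 mm hole at the centre through which the nozzle hangs, the collar resting on the plate (tip 15 mm above the table). Lift the torch straight up by 80 mm or more to clear it.
- positioner: Fixed base of the hand-turned welding positioner, origin on the table under its vertical turning axis. Carries the turntable, a level steel disc 290 mm across, top 52 mm above the table, with the post and the workpiece on it: an aluminium box 170 x 100 x 30 mm, top 82 mm above the table, reaching from 50 mm past the axis on the post's side to 120 mm on the boss's.
- turntable (a joint): Turning angle of the turntable in rad, anticlockwise seen from above, no stops. It coasts on bearings: with post and workpiece nominally 0.035 kg m2 about its axis, viscous drag 0.0010 N m s/rad and dry friction 0.0005 N m; no spring. The real mass varies by about a third.
- post_top (a point): Centre of the top of the orange upright post (18 mm diameter, 70 mm tall, top 122 mm above the table) on the turntable, 118 mm from the turning axis, straight across the axis from the boss; the torch nozzle can push it sideways. Moves with the turntable.
- boss (a point): Centre of the top of the round copper boss (36 mm diameter, 10 mm tall, top 92 mm above the table) on the workpiece, 90 mm from the turning axis, straight across the axis from the post. Moves with the turntable.
- tray: Loose open sheet-metal tray 110 x 140 x 35 mm, origin under its centre. Bystander.
- hammer: Loose 200 mm hammer lying on the table. Bystander.
- bracket: Loose flat triangular steel stove foot about 110 x 100 x 6 mm. Bystander.
Not all that is in view belongs to the job. What is meant by the torch is not pink, and is the smaller of those in its own colour. Of the things that look like the stand, take the one that is farthest to the robot's right at the start.

How it is judged:
On the way, in this order (a step that is already met when the one before it is completed fails the run):
1. the torch is lifted out of its stand, upright, while the turntable is still at rest (height (world z) of torch above 0.095 m and angle between torch's own z axis and vertical below 0.25 rad and contact force between torch and stand below 0.1 N and velocity of joint turntable between -0.1 and 0.1 rad/s), for 0.1 s.
2. the torch pushes the post: its tip is lower than the post's top and within 45 mm sideways of it while the turntable turns (horizontal distance between torch and post_top below 0.045 m and z of torch in the frame of post_top below 0 m and (velocity of joint turntable above 0.1 rad/s or velocity of joint turntable below -0.1 rad/s)), for 0.05 s.
3. the torch is away from the post and the turntable coasts by itself at 0.35 rad/s or more, with nothing touching it (horizontal distance between torch and post_top above 0.06 m and (velocity of joint turntable above 0.35 rad/s or velocity of joint turntable below -0.35 rad/s) and contact force between positioner and anything else below 0.1 N), for 0.2 s.
4. for 5 s the tip stays within 22 mm sideways of the boss's centre and 3 to 45 mm above its top, upright within 0.25 rad, while the table coasts untouched at 0.25 rad/s or more (horizontal distance between torch and boss below 0.022 m and z of torch in the frame of boss between 0.003 and 0.045 m and angle between torch's own z axis and vertical below 0.25 rad and (velocity of joint turntable above 0.25 rad/s or velocity of joint turntable below -0.25 rad/s) and contact force between positioner and anything else below 0.1 N), for 5 s.
At the end, for the whole second after the job is handed in: The torch is held still in the gripper, upright within 0.25 rad, its tip more than 140 mm above the table (18 mm above the post's top), touching neither positioner nor stand; nothing touches the turntable, which may still turn (height (world z) of torch above 0.14 m and angle between torch's own z axis and vertical below 0.25 rad and contact force between the fingers and torch above 1 N and linear speed of torch below 0.05 m/s and contact force between positioner and anything else below 0.1 N and contact force between torch and stand below 0.1 N); the arm keeps its last pose, push and grip.
It fails at once if the turntable is spun faster than 2 rad/s (velocity of joint turntable above 2 rad/s or velocity of joint turntable below -2 rad/s).
It fails at once if anything hits the positioner with more than 25 N (contact force between positioner and anything else above 25 N).
It fails at once if the torch touches the workpiece or disc (presses the positioner with more than 2 N while its tip is more than 60 mm from the post) (contact force between torch and positioner above 2 N and horizontal distance between torch and post_top above 0.06 m).
It fails at once if the torch is tipped by more than 0.6 rad or dropped to the table (angle between torch's own z axis and vertical above 0.6 rad or height (world z) of torch below 0.004 m).
It fails at once if the tray, hammer or bracket is moved by more than 20 mm (distance of any of tray, hammer, bracket from where it was at the start of the episode above 0.02 m).
It also fails if it takes over 64 s, if anything falls off the work surface, if the arm or the gripper's body presses on something with over 40 N, if the wrist force passes 120 N, or if a joint passes its speed limit or range.

ROBOT

A 6-joint arm with a two-finger parallel gripper is mounted at the origin on the work surface. World frame = base frame: x ahead of the robot, y to its left, z up, the work surface at z = 0. Lengths are in m, angles in rad, forces in N, time in s.
With the tool pointing down it reaches from about 0.325 to 0.75 m from the base axis. Payload 7.6 kg.
Tool frame: the origin (TCP) lies at the very end of the fingers, on their centre line; the grasp point (between the pads) lies 19 mm behind it; z points along the fingers, y is the line along which they close (so a half turn about z gives the same grasp; the last joint's range is limited). The gripper opens to 85 mm and grips with 20 to 120 N. Pads are 22 mm wide; open, the fingers measure 114 mm over their backs; the gripper's body (76 mm by 85 mm) begins 54 mm behind the grasp point. The pads swing forward as they close: fully open they stand 13 mm farther back than shut.
Start: joints at [1.211, 0.052, 1.401, -0, 1.689, -0.07], TCP at [0.15, 0.503, 0.231] pointing down, gripper open.
Joint ranges: [-2.9, 2.9], [-0.91, 2.17], [0.12, 2.37], [-1.06, 4.2], [0.26, 2.73], [-2.93, 2.93]. Speed limits (rad/s): [2.57, 2.57, 3.01, 3.14, 3.14, 3.14].

INTERFACE

Orientations are given as a unit quaternion [x, y, z, w].
In Python, from cell import monitor, eyes, workorder, nets gives the robot as it stands.
- The arm moves only by the tool servo_tool, never from a script. Its arguments are lists of equal length, an entry for each row: "dp": the shift along the tool's x, y, z in cm, a list of three; "rotation": the turn, a rotation vector about the tool's x, y, z in degrees, a list of three; "grip": the opening, from -1 (shut) to 1 (fully open). In form: {"dp": [[tx, ty, tz], ...], "rotation": [[ax, ay, az], ...], "grip": [grip, ...]}. A call has 1 to 20 rows; each row is the pose to reach, as a shift and turn from the pose commanded when the call began, along the tool's axes at that moment; what a row does not reach only later rows make up. A row lasts 1/8 s, in which the tool goes at most 62.5 mm and 10.7 degrees, less where a joint would pass 70% of its speed; a pose out of reach is approached as far as the arm can. A call with a gripper value outside its range is refused whole. The fingers move at their own pace and stop on an object; "grip_force" is the grip in N (left out, the last holds). Time passes only in rows, so rows that repeat a pose let the fingers close. It gives the time, the measured TCP pose, the force, the opening and the grip force at its end, in the units of the state.
- monitor.get_state(): the state, without advancing time (a new reading comes with each control period).
- eyes.read_camera(name): name is "scene" or "side" or "wrist"; returns a dict with "image" (384x512x3 uint8, blue, green, red), "camera_matrix" (3x3 intrinsics, pixels), "k1" (the pictures are not rectified: a ray, as slopes to the right and down, at radius r is drawn at 1 + k1 r^2 times it, then the intrinsics apply), "cam_to_world" (4x4, takes a point from camera to world coordinates); the wrist camera has in their place "tool_from_camera" (4x4, takes a point from camera to tool coordinates, whose origin is the TCP and whose axes are the flange's). Camera axes: x right, y down, z forward; pixel columns grow to the right and rows downward; lengths in m; the calibration is good to about 2 mm. A picture is of the moment at which its call begins: read the wrist's pose just before it. There is no depth.
- workorder.finish_job(): hands the job in; it is judged then, once.
Trained networks look in the newest picture that a camera, given by its name, has taken for a name from the list of things; names that differ only in an ending like _2 or _b are one class to them, and where a whole thing is asked for, a point or a joint stands for the part that bears it (a point fixed in the world has none). Each returns a list of dicts, best first, with "conf" (0 to 1); they miss things now and then, are a little off and sometimes report something else, mostly with a low value. They report only what shows in the picture. A call takes as long as a camera call. They do not tell look-alikes from the thing itself.
- nets.find_in(name, camera): "xy" ([column, row] in pixels, amid what is visible of it).
- nets.pinpoint(name, camera): "xy" ([column, row] in pixels: a listed point, or the origin of a listed thing).
The state is a dict: "time_s": time; "joints": joint angles; "joint_vel": joint speeds; "tau": joint torques, N m; "ee_pos": TCP position; "orientation": TCP orientation; "contact_force": force on the tool from outside, world axes, zero at the start; "ft_torque": the same for the moment, N m; "width": finger opening in m; "grip_force": force on a finger pad.
Only numpy, scipy, OpenCV 4.12 (cv2) and the standard library are available. Lean on these libraries where they do the work, as an engineer would, in place of code of your own. Each camera call takes 0.05 s, during which the arm holds its last target. There are 200 camera calls.

## Working session

There is one attempt and no reset: what is moved stays moved. The work goes in short steps, Python scripts to look and compute and a tool call to move; the robot and the scene stay as the last step left them, time stands still between calls to the robot, and variables do not carry over. Pictures are saved under pics/ and viewed, at most 10 in all, crops included, and the job is handed in when it is done.

Besides the shell and the picture viewer there is one more tool, called after "Emit:" in YAML: its name, and indented under it one key for each argument. servo_tool: Moves the arm, as the interface text tells. Its arguments: {"type":"object","properties":{"dp":{"type":"array"},"rotation":{"type":"array"},"grip":{"type":"array"},"grip_force":{"type":"number"}},"required":["dp","rotation","grip"]}

```bash
ls; mkdir -p pics; cat > h.py <<'E'
import numpy as np, cv2
from scipy.spatial.transform import Rotation as R
from cell import monitor, eyes, workorder, nets
def cam(name):
    s=monitor.get_state(); c=eyes.read_camera(name)
    if name=="wrist":
        T=np.eye(4);T[:3,:3]=R.from_quat(s["orientation"]).as_matrix();T[:3,3]=s["ee_pos"]
        c["cam_to_world"]=T@np.array(c["tool_from_camera"])
    c["t"]=s["time_s"]; return c
def ray(c,xy):
    K=np.array(c["camera_matrix"],float);k=c["k1"]
    d=cv2.undistortPoints(np.array([[xy]],float),K,np.array([k,0,0,0,0.]))[0,0]
    T=np.array(c["cam_to_world"]); return T[:3,3],T[:3,:3]@np.array([d[0],d[1],1])
def onz(c,xy,z):
    o,d=ray(c,xy); return o+d*(z-o[2])/d[2]
E
python3 - <<'E'
from h import *
print(monitor.get_state())
ims=[]
for n in ["scene","side"]:
    c=cam(n); ims.append(c["image"]); print(n,np.round(c["cam_to_world"],3).tolist())
    cv2.imwrite(f"pics/{n}0.png",c["image"])
    for o,z in [("torch",.015),("stand",0),("positioner",0),("post_top",.122),("boss",.092),("tray",0),("hammer",0),("bracket",0)]:
        for p in nets.pinpoint(o,n): print(o,np.round(p["xy"]),round(p["conf"],2),np.round(onz(c,p["xy"],z),3))
print(monitor.get_state()["time_s"])
E
```

```text
pics
{'time_s': 0.0, 'joints': array([ 1.21069764e+00,  5.28416489e-02,  1.40173382e+00, -2.09965720e-05,
        1.68860127e+00, -7.03035924e-02]), 'joint_vel': array([ 1.26368135e-03, -4.34934016e-04,  3.83596114e-04,  7.57752703e-04,
        5.22333615e-05,  1.15114169e-04]), 'tau': array([ 2.83376573e-05, -3.81657457e+01, -3.60195279e+01, -2.26129941e-06,
        6.04824294e-03,  7.62300516e-06]), 'ee_pos': array([0.14989992, 0.50282804, 0.23046528]), 'orientation': array([ 1.44392218e-01,  9.89520217e-01, -7.75998426e-04, -1.58949677e-04]), 'contact_force': array([0.54472353, 0.15751789, 0.13310084]), 'ft_torque': array([ 0.02542908, -0.03913405, -0.01158909]), 'grip_force': 0.0, 'width': 0.08538439685398272}
scene [[-0.002, 0.606, -0.795, 1.476], [1.0, -0.012, -0.011, 0.102], [-0.016, -0.795, -0.606, 0.887], [0.0, 0.0, 0.0, 1.0]]
torch [313. 212.] 0.91 [0.459 0.282 0.015]
torch [307. 189.] 0.78 [0.332 0.275 0.015]
torch [338. 190.] 0.72 [0.338 0.388 0.015]
stand [315. 212.] 0.94 [0.44  0.292 0.   ]
stand [392. 239.] 0.92 [0.578 0.522 0.   ]
stand [183. 208.] 0.41 [ 0.412 -0.166
[... 213 characters left out ...]
] 0.89 [0.609 0.329 0.   ]
bracket [112. 260.] 0.74 [ 0.657 -0.352  0.   ]
side [[0.963, -0.139, 0.231, 0.193], [-0.269, -0.486, 0.831, -0.856], [-0.004, -0.863, -0.506, 0.705], [0.0, 0.0, 0.0, 1.0]]
torch [188. 202.] 0.79 [0.291 0.268 0.015]
torch [230. 197.] 0.49 [0.432 0.261 0.015]
stand [231. 197.] 0.96 [0.44  0.287 0.   ]
stand [251. 159.] 0.63 [0.583 0.55  0.   ]
stand [300. 342.] 0.22 [ 0.445 -0.332 -0.   ]
positioner [289. 247.] 0.69 [ 0.534 -0.021  0.   ]
post_top [312. 233.] 0.85 [ 0.549 -0.13   0.122]
boss [277. 200.] 0.92 [0.533 0.084 0.092]
tray [300. 340.] 0.77 [ 0.447 -0.326  0.   ]
hammer [280. 185.] 0.94 [0.629 0.32  0.   ]
bracket [390. 325.] 0.58 [ 0.653 -0.343  0.   ]
0.9
```

```bash
python3 -c "
import cv2,numpy as np
a=cv2.imread('pics/scene0.png');b=cv2.imread('pics/side0.png')
cv2.imwrite('pics/both.png',cv2.resize(np.vstack([a,b]),(400*1,600)))"
```

```text
(no output)
```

View pics/scene0.png

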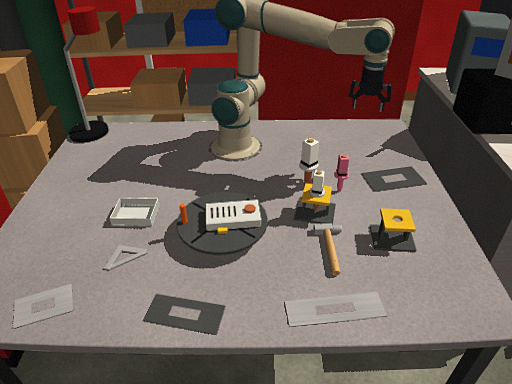

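View pics/side0.png

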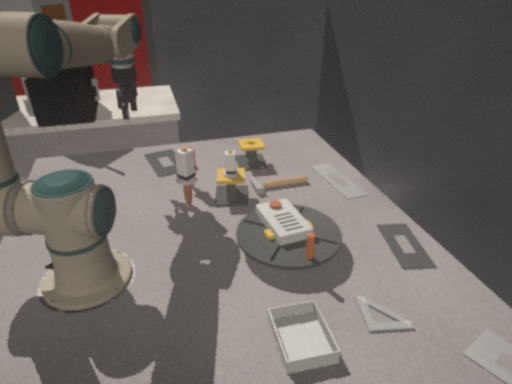

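```bash
python3 - <<'E'
from h import *
cs={n:cam(n) for n in ["scene","side","wrist"]}
def tri(a,b):
    (o1,d1),(o2,d2)=ray(cs["scene"],a),ray(cs["side"],b)
    A=np.stack([d1,-d2],1); t=np.linalg.lstsq(A,o2-o1,rcond=None)[0]
    p,q=o1+t[0]*d1,o2+t[1]*d2; return np.round((p+q)/2,3),round(np.linalg.norm(p-q),4)
for o in ["torch","stand","positioner","post_top","boss"]:
    A,B=nets.pinpoint(o,"scene"),nets.pinpoint(o,"side")
    for a in A:
        for b in B:
            p,e=tri(a["xy"],b["xy"])
            if e<.02: print(o,np.round(a["xy"]),np.round(b["xy"]),p,e)
print(np.round(cs["wrist"]["tool_from_camera"],3).tolist(), cs["wrist"]["camera_matrix"])
a=cv2.resize(cs["scene"]["image"][125:265,270:430],None,fx=2.45,fy=2.45,interpolation=2)
b=cv2.resize(cs["side"]["image"][125:265,150:310],None,fx=2.45,fy=2.45,interpolation=2)
cv2.imwrite("pics/crop.png",np.hstack([a,b]))
E
```

```text
stand [316. 213.] [231. 195.] [ 0.443  0.297 -0.   ] 0.0024
stand [390. 238.] [250. 160.] [0.575 0.521 0.006] 0.0076
positioner [223. 233.] [289. 246.] [ 0.538 -0.017 -0.003] 0.0008
post_top [181. 207.] [310. 232.] [ 0.547 -0.133  0.122] 0.0107
[[-0.001, -0.965, -0.261, 0.066], [1.0, -0.001, 0.0, -0.001], [-0.001, -0.261, 0.965, -0.142], [0.0, 0.0, 0.0, 1.0]] [[295.04616595   0.         257.17448528]
 [  0.         295.04616595 190.58823538]
 [  0.           0.           1.        ]]
```

View pics/crop.png

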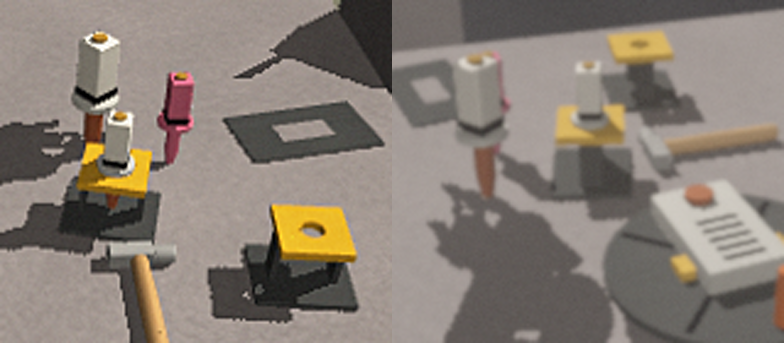

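Torch candidates (scene): the large white one at (309,160), the small white one at (318,187) and the pink one at (342,170). The small white one fits, being not pink and the smaller of its colour. Stand candidates: (316,205) at y≈0.29 and (396,225) at y≈0.52. The first is farther to the robot's right (lower y), and the small white torch hangs in it. The crop confirms both.

Emit:
servo_tool:
  dp:
    - [0,0,-6]
    - [0,0,-8]
    - [-5,-1.7,-8]
    - [-10,-3.4,-8]
    - [-15,-5.1,-8]
    - [-20,-6.8,-8]
    - [-25,-8.5,-8]
    - [-30,-10.2,-8]
    - [-34.1,-11.8,-8]
    - [-34.1,-11.8,-8]
    - [-34.1,-11.8,-8]
  rotation:
    - [0,0,0]
    - [0,0,0]
    - [0,0,0]
    - [0,0,0]
    - [0,0,0]
    - [0,0,0]
    - [0,0,0]
    - [0,0,0]
    - [0,0,0]
    - [0,0,0]
    - [0,0,0]
  grip: [1,1,1,1,1,1,1,1,1,1,1]

```text
time_s: 2.92
ee_pos: [0.4428, 0.2928, 0.3113]
orientation: [0.144, 0.99, 0.0, -0.0]
contact_force: [-0.8, -0.7, -0.0]
width: 0.0853
grip_force: 0.0
```

```bash
python3 - <<'E'
from h import *
s=monitor.get_state();print(s["time_s"],s["ee_pos"],s["orientation"])
c=cam("wrist");cv2.imwrite("pics/w1.png",c["image"])
for o,z in [("torch",.015),("stand",0)]:
    for p in nets.pinpoint(o,"wrist"): print(o,np.round(p["xy"]),round(p["conf"],2),np.round(onz(c,p["xy"],z),3))
    for p in nets.find_in(o,"wrist"): print("find",o,np.round(p["xy"]),round(p["conf"],2))
E
```

```text
2.925 [0.44283279 0.29282046 0.3113232 ] [ 1.44412293e-01  9.89517583e-01  1.55939212e-04 -1.33653540e-04]
torch [258. 156.] 0.91 [0.442 0.294 0.015]
torch [219.  62.] 0.84 [0.3   0.279 0.015]
torch [303.  55.] 0.81 [0.324 0.394 0.015]
find torch [201.  35.] 0.79
find torch [317.  37.] 0.77
stand [258. 156.] 0.84 [0.444 0.293 0.   ]
stand [418. 192.] 0.75 [0.575 0.526 0.   ]
find stand [432. 198.] 0.9
find stand [259. 145.] 0.61
```

View pics/w1.png

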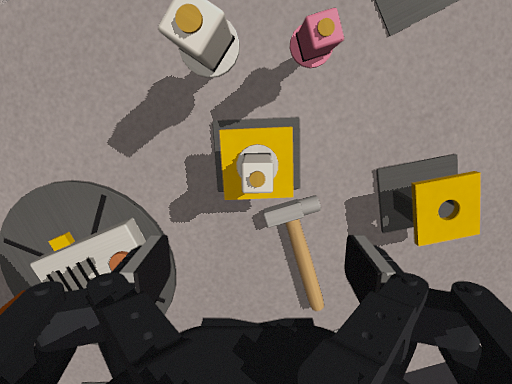

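Wrist view: the small white torch's stub is at (257,180), in a stand whose yellow plate has corners at about (218,129), (293,126), (296,197) and (224,200). The large white torch (190,18), pink torch (325,27) and hammer are all clear of it.

```bash
python3 - <<'E'
from h import *
c=cam("wrist");im=c["image"];hsv=cv2.cvtColor(im,cv2.COLOR_BGR2HSV)
m=cv2.inRange(hsv,(18,150,120),(32,255,255));m[:,:190]=0;m[:,340:]=0;m[:110]=0;m[215:]=0
# plate only
pts=cv2.findNonZero(m);hull=cv2.convexHull(pts)
q=cv2.approxPolyDP(hull,6,True)[:,0]
P=[onz(c,p,.085)[:2] for p in q.astype(float)];print(q.tolist(),np.round(P,4).tolist(),np.mean(P,0))
for i in range(len(P)):
    d=P[(i+1)%len(P)]-P[i];print(round(np.linalg.norm(d),4),round(np.degrees(np.arctan2(d[1],d[0])),1))
g=cv2.inRange(hsv,(8,100,80),(20,255,230));g[:,240:]&=255
sub=np.zeros_like(g);sub[165:195,240:275]=g[165:195,240:275]
M=cv2.moments(sub,True);
if M["m00"]: xy=(M["m10"]/M["m00"],M["m01"]/M["m00"]);print(M["m00"],xy,onz(c,xy,.169))
# white top face
w=cv2.inRange(hsv,(0,0,170),(180,60,255));w2=np.zeros_like(w);w2[140:200,235:280]=w[140:200,235:280]
for r in range(146,200,4): x=np.where(w2[r])[0]; print(r,x.min() if len(x) else None,x.max() if len(x) else None)
print(nets.pinpoint("boss","wrist"))
E
```

```text
[[292, 196], [224, 199], [219, 130], [291, 127]] [[0.4946, 0.3245], [0.4732, 0.2384], [0.3873, 0.2601], [0.4091, 0.346]] [0.44103671 0.29224631]
0.0887 -104.0
0.0886 165.8
0.0885 75.8
0.0882 -14.1
114.0 (256.99122807017545, 181.25438596491227) [0.44365159 0.29208394 0.169     ]
146 250 264
150 244 270
154 240 274
158 271 275
162 272 277
166 242 277
170 243 276
174 243 275
178 243 272
182 243 272
186 243 272
190 243 272
194 None None
198 None None
[{'xy': [120.6, 263.8], 'conf': 0.64}]
```

Emit:
servo_tool:
  dp:
    - [0,0,5]
    - [0,0,10]
    - [0,0,14]
    - [0,0,17]
    - [0,0,19]
    - [0,0,19.5]
    - [0,0,19.5]
    - [0,0,19.5]
    - [0,0,19.5]
    - [0,0,19.5]
    - [0,0,19.5]
    - [0,0,19.5]
    - [0,0,19.5]
  rotation:
    - [0,0,0.5]
    - [0,0,0.5]
    - [0,0,0.5]
    - [0,0,0.5]
    - [0,0,0.5]
    - [0,0,0.5]
    - [0,0,0.5]
    - [0,0,0.5]
    - [0,0,0.5]
    - [0,0,0.5]
    - [0,0,0.5]
    - [0,0,0.5]
    - [0,0,0.5]
  grip: [1,1,1,1,1,1,1,-1,-1,-1,-1,-1,-1]
  grip_force: 60

```text
time_s: 4.9
ee_pos: [0.4433, 0.2926, 0.1169]
orientation: [0.149, 0.989, 0.0, 0.0]
contact_force: [-0.5, -1.6, 5.1]
width: 0.0316
grip_force: 60.3
```

Emit:
servo_tool:
  dp:
    - [0,0,-1]
    - [0,0,-3]
    - [0,0,-6]
    - [0,0,-9]
    - [0,0,-12]
    - [0,0,-13.5]
    - [0,0,-13.5]
    - [0,0,-13.5]
  rotation:
    - [0,0,0]
    - [0,0,0]
    - [0,0,0]
    - [0,0,0]
    - [0,0,0]
    - [0,0,0]
    - [0,0,0]
    - [0,0,0]
  grip: [-1,-1,-1,-1,-1,-1,-1,-1]

```text
time_s: 5.9
ee_pos: [0.4426, 0.2924, 0.2495]
orientation: [0.149, 0.989, -0.001, -0.001]
contact_force: [-0.0, 0.2, -4.0]
width: 0.0317
grip_force: 60.0
```

```bash
cat >> h.py <<'E'
def tri(c1,a,c2,b):
    (o1,d1),(o2,d2)=ray(c1,a),ray(c2,b)
    t=np.linalg.lstsq(np.stack([d1,-d2],1),o2-o1,rcond=None)[0]
    return (o1+t[0]*d1+o2+t[1]*d2)/2
E
python3 - <<'E'
from h import *
s=monitor.get_state();print(s["time_s"],s["ee_pos"],s["orientation"],s["joints"],s["width"])
c={n:cam(n) for n in ["scene","side","wrist"]}
for n in c:
    for o,z in [("positioner",0),("post_top",.122),("boss",.092),("torch",.15)]:
        for p in nets.pinpoint(o,n): print(n,o,np.round(p["xy"],1),round(p["conf"],2),np.round(onz(c[n],p["xy"],z),4))
# disc: dark ellipse; post: orange blob ; boss: copper blob in scene/side
for n,(x0,x1,y0,y1) in {"scene":(160,280,180,260),"side":(230,350,190,275)}.items():
    h=cv2.cvtColor(c[n]["image"],cv2.COLOR_BGR2HSV);m=cv2.inRange(h,(3,120,80),(17,255,255))
    k=np.zeros_like(m);k[y0:y1,x0:x1]=m[y0:y1,x0:x1]
    N,_,st,ce=cv2.connectedComponentsWithStats(k)
    for i in range(1,N):
        if st[i,4]>15:
            print(n,st[i],np.round(ce[i],1),"as boss",np.round(onz(c[n],ce[i],.09),4),"as post",np.round(onz(c[n],ce[i],.087),4))
im=np.hstack([cv2.resize(c["scene"]["image"][170:270,150:290],None,fx=2.8,fy=2.8),cv2.resize(c["side"]["image"][175:275,225:365],None,fx=2.8,fy=2.8)])
cv2.imwrite("pics/table.png",im)
E
```

```text
5.9 [0.44262159 0.29237652 0.2495074 ] [ 1.48707634e-01  9.88880196e-01 -8.37088988e-04 -1.13901440e-03] [ 5.14098946e-01  6.60708890e-02  1.35032524e+00  8.46505012e-05
  1.72802235e+00 -7.58161449e-01] 0.03170789191305614
scene positioner [220.9 231.6] 0.7 [ 0.5338 -0.0248 -0.    ]
scene post_top [181. 206.] 0.69 [ 0.5483 -0.1376  0.122 ]
scene boss [246.4 208.9] 0.8 [0.5296 0.0611 0.092 ]
scene torch [317.8 179. ] 0.86 [0.4549 0.2889 0.15  ]
scene torch [308.5 184.7] 0.65 [0.4848 0.256  0.15  ]
scene torch [338.5 190. ] 0.65 [0.5139 0.3453 0.15  ]
scene torch [247.2 208. ] 0.49 [0.5947 0.0663 0.15  ]
side positioner [291.4 247.6] 0.95 [ 0.5398 -0.0276  0.    ]
side post_top [311.1 229.9] 0.6 [ 0.551 -0.119  0.122]
side boss [275.5 202. ] 0.66 [0.5247 0.0743 0.092 ]
side torch [233.3 159.3] 0.82 [0.4469 0.2661 0.15  ]
side torch [187.1 203.8] 0.82 [0.2696 0.041  0.15  ]
wrist positioner [ 80. 275.] 0.91 [ 0.5283 -0.0209  0.    ]
wrist boss [100.8 294.5] 0.95 [0.5245 0.0699 0.092 ]
wrist torch [257.5 188.7] 0.9 [0.4402 0.2925 0.15  ]
wrist torch [310.2  47.9] 0.77 [0.346  0.3636 0.15  ]
wrist torch [213.4  56.6] 0.71 [0.3302 0.291  0.15  ]
wrist torch [261.2 163.3] 0.17 [0.4203 0.3018 0.15  ]
scene [180 204   7  20 100] [183.  213.6] as boss [ 0.5467 -0.1359  0.09  ] as post [ 0.5432 -0.1368  0.087 ]
scene [245 205  10   8  67] [249.4 208.6] as boss [0.5259 0.0703 0.09  ] as post [0.5223 0.0702 0.087 ]
side [306 234   9  25 168] [310.  246.5] as boss [ 0.541  -0.1418  0.09  ] as post [ 0.5427 -0.1383  0.087 ]
```

View pics/table.png

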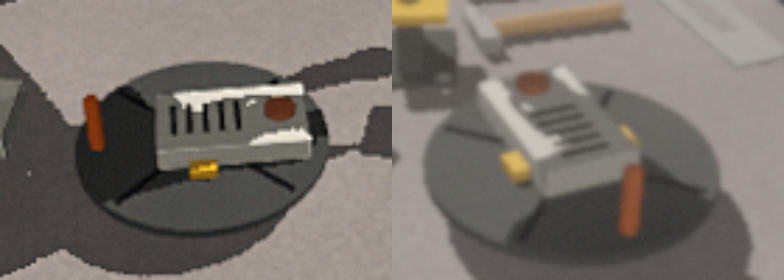

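The post blobs agree at (183,214) scene and (310,246) side, giving the post at (0.543,−0.1375). The boss, at (249,209) scene, is at (0.525,0.070). Their separation is 0.208 as specified, so the axis is at about (0.533,−0.020).

Emit:
servo_tool:
  dp:
    - [-1,-2,0]
    - [-2.6,-6,0]
    - [-5,-11,0]
    - [-7.4,-16.5,0]
    - [-9.8,-22,0]
    - [-12.2,-27.5,0]
    - [-14.4,-33,0]
    - [-16.2,-37,0]
    - [-17.2,-39,0]
    - [-17.2,-39,1]
    - [-17.2,-39,3]
    - [-17.2,-39,4.7]
    - [-17.2,-39,5.2]
    - [-17.2,-39,5.2]
    - [-17.2,-39,5.2]
  rotation:
    - [0,0,-2]
    - [0,0,-4]
    - [0,0,-6]
    - [0,0,-8]
    - [0,0,-10]
    - [0,0,-12]
    - [0,0,-14]
    - [0,0,-16]
    - [0,0,-17.1]
    - [0,0,-17.1]
    - [0,0,-17.1]
    - [0,0,-17.1]
    - [0,0,-17.1]
    - [0,0,-17.1]
    - [0,0,-17.1]
  grip: [-1,-1,-1,-1,-1,-1,-1,-1,-1,-1,-1,-1,-1,-1,-1]

```text
time_s: 8.52
ee_pos: [0.4931, -0.1307, 0.2002]
orientation: [-0.0, 1.0, -0.0, 0.001]
contact_force: [0.5, -0.5, -4.3]
width: 0.0314
grip_force: 60.6
```

```bash
python3 - <<'E'
from h import *
s=monitor.get_state();print(s["time_s"],s["ee_pos"],s["orientation"],s["joints"])
c={n:cam(n) for n in ["scene","side","wrist"]}
for n in c:
    for o,z in [("post_top",.122),("boss",.092),("torch",.095)]:
        for p in nets.pinpoint(o,n)[:3]: print(n,o,np.round(p["xy"],1),round(p["conf"],2),np.round(onz(c[n],p["xy"],z),4))
for n,(x0,x1,y0,y1) in {"scene":(160,280,180,260),"side":(230,350,190,275)}.items():
    h=cv2.cvtColor(c[n]["image"],cv2.COLOR_BGR2HSV);m=cv2.inRange(h,(3,120,80),(17,255,255))
    k=np.zeros_like(m);k[y0:y1,x0:x1]=m[y0:y1,x0:x1]
    N,_,st,ce=cv2.connectedComponentsWithStats(k)
    for i in range(1,N):
        if st[i,4]>15:
            print(n,st[i],np.round(ce[i],1),"as boss",np.round(onz(c[n],ce[i],.09),4),"as post",np.round(onz(c[n],ce[i],.087),4))
a,b=c["scene"]["image"],c["side"]["image"]
cv2.imwrite("pics/push0.png",np.hstack([cv2.resize(a[130:270,130:270],(390,390)),cv2.resize(b[145:285,225:365],(390,390))]))
E
```

```text
8.525 [ 0.49312568 -0.13070047  0.20018908] [-4.87185371e-05  9.99999695e-01 -2.01152196e-04  7.52767431e-04] [-3.31542718e-01  1.99927122e-02  1.49556228e+00  1.09893398e-04
  1.62448317e+00 -1.90243050e+00]
scene post_top [182.7 206.4] 0.56 [ 0.5503 -0.1321  0.122 ]
scene boss [249.6 209.5] 0.7 [0.5327 0.0711 0.092 ]
scene torch [187.1 202.8] 0.92 [ 0.4998 -0.1288  0.095 ]
scene torch [339.  191.9] 0.72 [0.4523 0.3634 0.095 ]
scene torch [307.9 186.7] 0.57 [0.4219 0.2643 0.095 ]
side post_top [311.6 233.8] 0.97 [ 0.5458 -0.1342  0.122 ]
side boss [272.3 201.1] 0.76 [0.5174 0.0815 0.092 ]
side torch [291.3 244.2] 0.9 [ 0.4975 -0.1268  0.095 ]
side torch [185.5 204.1] 0.8 [0.2726 0.1297 0.095 ]
wrist boss [472.6 218.4] 0.75 [0.522  0.0704 0.092 ]
wrist torch [256.6 189.7] 0.87 [ 0.4932 -0.132   0.095 ]
scene [182 187   7  14  68] [185.5 193.3] as boss [ 0.4434 -0.1425  0.09  ] as post [ 0.4396 -0.1434  0.087 ]
scene [180 204   8  20 115] [183.4 213.5] as boss [ 0.5463 -0.1347  0.09  ] as post [ 0.5428 -0.1356  0.087 ]
scene [244 205  12   8  68] [249.6 208. ] as boss [0.5231 0.0709 0.09  ] as post [0.5195 0.0708 0.087 ]
side [271 202   9   5  33] [274.6 204.2] as boss [0.5195 0.0666 0.09  ] as post [0.5211 0.0711 0.087 ]
side [306 234   9  25 162] [310.  245.6] as boss [ 0.5422 -0.1386  0.09  ] as post [ 0.5439 -0.1351  0.087 ]
```

View pics/push0.png

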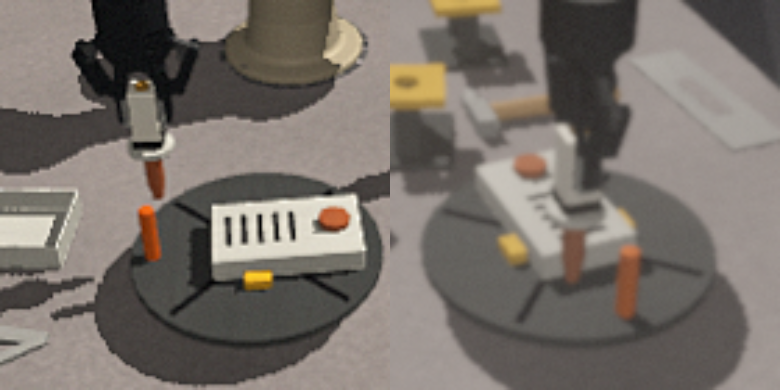

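The scene crop shows the nozzle at (155,180) level with the post (150,232), on its robot side, clear of everything. Post ≈ (0.543,−0.137), axis ≈ (0.532,−0.019). Next I compute the arc rows.

```bash
python3 - <<'E'
import numpy as np
s=np.array([5,11,17,22,25,27,29,31,33,36,40,45,51,58,66,75,85,96,108,109.])
p=np.radians(-109.2+s*.4856);p0=np.radians(-109.2)
x=11.8*(np.cos(p)-np.cos(p0));y=11.8*(np.sin(p)-np.sin(p0))
print([[round(-a,2),round(b,2),0] for a,b in zip(x,y)])
E
```

```text
[[np.float64(-0.48), np.float64(-0.15), 0], [np.float64(-1.05), np.float64(-0.31), 0], [np.float64(-1.64), np.float64(-0.44), 0], [np.float64(-2.13), np.float64(-0.53), 0], [np.float64(-2.43), np.float64(-0.57), 0], [np.float64(-2.63), np.float64(-0.59), 0], [np.float64(-2.83), np.float64(-0.61), 0], [np.float64(-3.03), np.float64(-0.63), 0], [np.float64(-3.23), np.float64(-0.64), 0], [np.float64(-3.53), np.float64(-0.65), 0], [np.float64(-3.93), np.float64(-0.66), 0], [np.float64(-4.43), np.float64(-0.64), 0], [np.float64(-5.03), np.float64(-0.6), 0], [np.float64(-5.72), np.float64(-0.51), 0], [np.float64(-6.5), np.float64(-0.36), 0], [np.float64(-7.37), np.float64(-0.13), 0], [np.float64(-8.32), np.float64(0.21), 0], [np.float64(-9.31), np.float64(0.67), 0], [np.float64(-10.35), np.float64(1.27), 0], [np.float64(-10.43), np.float64(1.33), 0]]
```

Emit:
servo_tool:
  dp:
    - [-0.48,-0.15,0]
    - [-1.05,-0.31,0]
    - [-1.64,-0.44,0]
    - [-2.13,-0.53,0]
    - [-2.43,-0.57,0]
    - [-2.63,-0.59,0]
    - [-2.83,-0.61,0]
    - [-3.03,-0.63,0]
    - [-3.23,-0.64,0]
    - [-3.53,-0.65,0]
    - [-3.93,-0.66,0]
    - [-4.43,-0.64,0]
    - [-5.03,-0.6,0]
    - [-5.72,-0.51,0]
    - [-6.5,-0.36,0]
    - [-7.37,-0.13,0]
    - [-8.32,0.21,0]
    - [-9.31,0.67,0]
    - [-10.35,1.27,0]
    - [-10.43,1.33,0]
  rotation:
    - [0,0,0]
    - [0,0,0]
    - [0,0,0]
    - [0,0,0]
    - [0,0,0]
    - [0,0,0]
    - [0,0,0]
    - [0,0,0]
    - [0,0,0]
    - [0,0,0]
    - [0,0,0]
    - [0,0,0]
    - [0,0,0]
    - [0,0,0]
    - [0,0,0]
    - [0,0,0]
    - [0,0,0]
    - [0,0,0]
    - [0,0,0]
    - [0,0,0]
  grip: [-1,-1,-1,-1,-1,-1,-1,-1,-1,-1,-1,-1,-1,-1,-1,-1,-1,-1,-1,-1]

```text
time_s: 11.62
ee_pos: [0.5977, -0.1168, 0.199]
orientation: [-0.0, 1.0, 0.0, -0.0]
contact_force: [0.0, -0.4, -4.6]
width: 0.0311
grip_force: 60.6
```

```bash
cat >> h.py <<'E'
AX=np.array([.532,-.0193])
def blobs(n,c,box=(150,360,170,285)):
    h=cv2.cvtColor(c["image"],cv2.COLOR_BGR2HSV);m=cv2.inRange(h,(3,120,80),(17,255,255))
    x0,x1,y0,y1=box;k=np.zeros_like(m);k[y0:y1,x0:x1]=m[y0:y1,x0:x1]
    N,_,st,ce=cv2.connectedComponentsWithStats(k);out=[]
    for i in range(1,N):
        if st[i,4]>15: out.append((st[i,4],ce[i]))
    return out
def report(nets_too=True):
    for n in ["scene","side"]:
        c=cam(n)
        def pr(tag,p,sgn):
            d=(p[:2]-AX)*sgn; print(n,round(c["t"],3),tag,np.round(p[:2],4),"r",round(np.hypot(*d),4),"bossang",round(np.degrees(np.arctan2(d[1],d[0]))%360,1))
        for a,ce in blobs(n,c):
            p=onz(c,ce,.09)
            if abs(np.hypot(*(p[:2]-AX))-.09)<.02: pr(f"blob-boss{a}",p,1)
            p=onz(c,ce,.087)
            if abs(np.hypot(*(p[:2]-AX))-.118)<.02: pr(f"blob-post{a}",p,-1)
        if nets_too:
            for o,z,sg in [("boss",.092,1),("post_top",.122,-1)]:
                for q in nets.pinpoint(o,n)[:1]: pr(o+str(round(q["conf"],2)),onz(c,q["xy"],z),sg)
    s=monitor.get_state();print(s["time_s"],s["ee_pos"],s["orientation"],s["contact_force"])
E
python3 -c "
from h import *
report()"
```

```text
scene 11.625 blob-boss59 [0.4661 0.0416] r 0.0897 bossang 137.3
scene 11.625 blob-boss203 [ 0.5968 -0.1076] r 0.1095 bossang 306.3
scene 11.625 blob-post203 [ 0.5935 -0.1083] r 0.1082 bossang 124.6
scene 11.625 boss0.68 [0.4766 0.0404] r 0.0815 bossang 132.9
scene 11.625 post_top0.9 [ 0.6219 -0.0962] r 0.1183 bossang 139.4
side 11.775 blob-boss29 [0.457  0.0297] r 0.0896 bossang 146.8
side 11.775 blob-post99 [ 0.6244 -0.0941] r 0.1189 bossang 141.0
side 11.775 boss0.59 [0.4608 0.0416] r 0.0936 bossang 139.5
side 11.775 post_top0.94 [ 0.6308 -0.0836] r 0.1179 bossang 146.9
11.925 [ 0.59685006 -0.11763049  0.19940488] [ 1.91217892e-04  9.99999981e-01 -8.76174903e-06  3.21079149e-05] [-0.85284848  0.20254968 -4.07702562]
```

Emit:
servo_tool:
  dp:
    - [0,0,-2]
    - [0,0,-4.5]
    - [1.5,2.3,-5.2]
    - [3.5,5.3,-5.2]
    - [5.5,8.3,-5.2]
    - [6.5,9.8,-5.2]
    - [6.5,9.8,-5.2]
  rotation:
    - [0,0,0]
    - [0,0,0]
    - [0,0,0]
    - [0,0,0]
    - [0,0,0]
    - [0,0,0]
    - [0,0,0]
  grip: [-1,-1,-1,-1,-1,-1,-1]

```text
time_s: 12.8
ee_pos: [0.5319, -0.019, 0.2518]
orientation: [-0.001, 1.0, -0.0, 0.001]
contact_force: [0.0, 0.3, -3.9]
width: 0.0312
grip_force: 60.7
```

```bash
python3 -c "
from h import *
for i in range(3):
    report(i==1)
"
```

```text
scene 12.8 blob-boss117 [ 0.4255 -0.0348] r 0.1076 bossang 188.3
scene 12.8 blob-post117 [ 0.4215 -0.0353] r 0.1116 bossang 8.3
scene 12.8 blob-post132 [0.6448 0.0018] r 0.1148 bossang 190.6
side 12.85 blob-post78 [0.6474 0.0083] r 0.1186 bossang 193.4
side 12.85 blob-boss32 [ 0.4412 -0.0409] r 0.0934 bossang 193.4
12.9 [ 0.53237695 -0.02002896  0.25140923] [ 2.23469266e-04  9.99999918e-01 -1.99956036e-04  2.73341649e-04] [ 0.54656708 -0.42238061 -3.8734994 ]
scene 12.9 blob-boss119 [ 0.4259 -0.0384] r 0.1078 bossang 190.2
scene 12.9 blob-post119 [ 0.422  -0.0389] r 0.1118 bossang 10.1
scene 12.9 blob-post128 [0.6429 0.0103] r 0.1148 bossang 195.0
scene 12.9 boss0.67 [ 0.5491 -0.2798] r 0.2611 bossang 273.7
scene 12.9 post_top0.86 [0.6551 0.0133] r 0.1273 bossang 194.8
side 13.05 blob-post80 [0.6433 0.0267] r 0.1205 bossang 202.5
side 13.05 blob-boss30 [ 0.4478 -0.0547] r 0.0913 bossang 202.8
side 13.05 boss0.64 [ 0.4495 -0.0408] r 0.0852 bossang 194.6
side 13.05 post_top0.94 [0.645  0.0355] r 0.1256 bossang 205.9
13.2 [ 0.53224559 -0.019892    0.25105544] [ 3.81965145e-04  9.99999912e-01  3.63887431e-05 -1.70700689e-04] [ 0.04433401 -0.19067834 -4.37939015]
scene 13.2 blob-post72 [ 0.4082 -0.0354] r 0.1248 bossang 7.4
scene 13.2 blob-boss61 [ 0.452  -0.0594] r 0.0895 bossang 206.7
scene 13.2 blob-post128 [0.6343 0.0351] r 0.1159 bossang 208.0
side 13.25 blob-post83 [0.6349 0.041 ] r 0.1192 bossang 210.4
side 13.25 blob-boss36 [ 0.4508 -0.0665] r 0.0939 bossang 210.2
13.3 [ 0.53217679 -0.01971449  0.25115027] [ 2.47151970e-04  9.99999963e-01  3.64876847e-05 -1.08767681e-04] [-0.09040137 -0.21758705 -3.34187336]
```

```bash
cat > plan.py <<'E'
import sys,numpy as np
# th0 at call start (deg), w deg/s, current commanded x,y (m), lead
th0,w,cx,cy,lead=map(float,sys.argv[1:6]); n=int(sys.argv[6]); first=len(sys.argv)>7
t=.125*np.arange(1,n+1)+lead; th=np.radians(th0+w*t-1.0*t*t)
r=np.full(n,.09)
if first: r[0]=.045
x=.532+r*np.cos(th);y=-.0193+r*np.sin(th)
z=np.interp(np.arange(1,n+1),[3,6],[0,3.5]) if first else np.zeros(n)
print([[round(float(-(a-cx)*100),2),round(float((b-cy)*100),2),round(float(c),1)] for a,b,c in zip(x,y,z)])
E
python3 plan.py 212.8 43.2 .532 -.019 .04 20 f
```

```text
[[3.45, -2.92, 0.0], [6.34, -6.42, 0.0], [5.72, -6.98, 0.0], [5.05, -7.48, 1.2], [4.35, -7.91, 2.3], [3.62, -8.27, 3.5], [2.86, -8.56, 3.5], [2.08, -8.79, 3.5], [1.29, -8.94, 3.5], [0.49, -9.02, 3.5], [-0.3, -9.02, 3.5], [-1.09, -8.96, 3.5], [-1.86, -8.83, 3.5], [-2.62, -8.64, 3.5], [-3.35, -8.38, 3.5], [-4.05, -8.07, 3.5], [-4.72, -7.69, 3.5], [-5.35, -7.27, 3.5], [-5.94, -6.79, 3.5], [-6.48, -6.27, 3.5]]
```

Emit:
servo_tool:
  dp:
    - [3.45,-2.92,0.0]
    - [6.34,-6.42,0.0]
    - [5.72,-6.98,0.0]
    - [5.05,-7.48,1.2]
    - [4.35,-7.91,2.3]
    - [3.62,-8.27,3.5]
    - [2.86,-8.56,3.5]
    - [2.08,-8.79,3.5]
    - [1.29,-8.94,3.5]
    - [0.49,-9.02,3.5]
  rotation:
    - [0,0,0]
    - [0,0,0]
    - [0,0,0]
    - [0,0,0]
    - [0,0,0]
    - [0,0,0]
    - [0,0,0]
    - [0,0,0]
    - [0,0,0]
    - [0,0,0]
  grip: [-1,-1,-1,-1,-1,-1,-1,-1,-1,-1]

```text
time_s: 14.55
ee_pos: [0.5279, -0.1097, 0.2167]
orientation: [0.0, 1.0, -0.0, 0.0]
contact_force: [0.9, -0.4, -3.7]
width: 0.0313
grip_force: 61.2
```

```bash
python3 -c "
from h import *
s=monitor.get_state();print(s['time_s'],s['ee_pos'])
report(False)
cv2.imwrite('pics/x.png',0*np.zeros((2,2)))
"; echo; python3 plan.py 0 1 0 0 0 1 >/dev/null
```

```text
14.55 [ 0.52785926 -0.10971006  0.21666373]
scene 14.55 blob-boss139 [ 0.4912 -0.1157] r 0.1047 bossang 247.1
scene 14.55 blob-post139 [ 0.4875 -0.1165] r 0.1069 bossang 65.4
scene 14.55 blob-post119 [0.5452 0.0986] r 0.1187 bossang 263.6
side 14.6 blob-post95 [0.5439 0.1025] r 0.1224 bossang 264.4
side 14.6 blob-boss32 [ 0.5198 -0.1122] r 0.0937 bossang 262.5
14.65 [ 0.52784054 -0.10966199  0.21632263] [-3.53760399e-05  9.99999985e-01  3.87765766e-05  1.67281596e-04] [ 0.05893581 -0.13312411 -3.00594883]
[ WARN:0@4.304] global loadsave.cpp:1063 imwrite_ Unsupported depth image for selected encoder is fallbacked to CV_8U.
```

```bash
python3 plan.py 266.8 41.2 .5271 -.1092 .0 20
```

```text
[[-0.79, -0.0, 0.0], [-1.59, 0.06, 0.0], [-2.38, 0.19, 0.0], [-3.14, 0.39, 0.0], [-3.88, 0.65, 0.0], [-4.6, 0.98, 0.0], [-5.27, 1.36, 0.0], [-5.91, 1.8, 0.0], [-6.5, 2.29, 0.0], [-7.04, 2.82, 0.0], [-7.54, 3.39, 0.0], [-7.98, 4.0, 0.0], [-8.37, 4.64, 0.0], [-8.7, 5.31, 0.0], [-8.98, 5.99, 0.0], [-9.19, 6.69, 0.0], [-9.35, 7.4, 0.0], [-9.45, 8.12, 0.0], [-9.49, 8.83, 0.0], [-9.47, 9.55, 0.0]]
```

Emit:
servo_tool:
  dp:
    - [-0.79,0,0]
    - [-1.59,0.06,0]
    - [-2.38,0.19,0]
    - [-3.14,0.39,0]
    - [-3.88,0.65,0]
    - [-4.6,0.98,0]
    - [-5.27,1.36,0]
    - [-5.91,1.8,0]
    - [-6.5,2.29,0]
    - [-7.04,2.82,0]
    - [-7.54,3.39,0]
    - [-7.98,4.0,0]
    - [-8.37,4.64,0]
    - [-8.7,5.31,0]
    - [-8.98,5.99,0]
    - [-9.19,6.69,0]
    - [-9.35,7.4,0]
  rotation:
    - [0,0,0]
    - [0,0,0]
    - [0,0,0]
    - [0,0,0]
    - [0,0,0]
    - [0,0,0]
    - [0,0,0]
    - [0,0,0]
    - [0,0,0]
    - [0,0,0]
    - [0,0,0]
    - [0,0,0]
    - [0,0,0]
    - [0,0,0]
    - [0,0,0]
    - [0,0,0]
    - [0,0,0]
  grip: [-1,-1,-1,-1,-1,-1,-1,-1,-1,-1,-1,-1,-1,-1,-1,-1,-1]

```text
time_s: 16.77
ee_pos: [0.6208, -0.0351, 0.2163]
orientation: [0.0, 1.0, 0.0, 0.0]
contact_force: [-0.3, -0.1, -5.1]
width: 0.0312
grip_force: 61.2
```

```bash
python3 -c "
from h import *
s=monitor.get_state();print(s['time_s'],s['ee_pos'])
report(False)
"
```

```text
16.775 [ 0.6207625  -0.03514405  0.21629193]
scene 16.775 blob-post95 [0.4154 0.0117] r 0.1206 bossang 345.1
side 16.825 blob-post124 [0.417  0.0121] r 0.1192 bossang 344.7
16.875 [ 0.62076912 -0.03478613  0.21627591] [-4.41712172e-04  9.99999891e-01  1.48562543e-04  1.33702799e-05] [ 0.64063654  0.09649917 -3.79552439]
```

```bash
python3 plan.py 348.3 34.7 .6206 -.0352 .0 14
```

```text
[[-0.07, 0.43, 0.0], [-0.13, 1.11, 0.0], [-0.14, 1.77, 0.0], [-0.1, 2.44, 0.0], [-0.01, 3.09, 0.0], [0.12, 3.73, 0.0], [0.3, 4.36, 0.0], [0.52, 4.96, 0.0], [0.78, 5.55, 0.0], [1.07, 6.11, 0.0], [1.41, 6.64, 0.0], [1.78, 7.14, 0.0], [2.18, 7.62, 0.0], [2.6, 8.06, 0.0]]
```

Emit:
servo_tool:
  dp:
    - [-0.07,0.43,0]
    - [-0.13,1.11,0]
    - [-0.14,1.77,0]
    - [-0.1,2.44,0]
    - [-0.01,3.09,0]
    - [0.12,3.73,0]
    - [0.3,4.36,0]
    - [0.52,4.96,0]
    - [0.78,5.55,0]
    - [1.07,6.11,0]
    - [1.41,6.64,0]
    - [1.78,7.14,0]
  rotation:
    - [0,0,0]
    - [0,0,0]
    - [0,0,0]
    - [0,0,0]
    - [0,0,0]
    - [0,0,0]
    - [0,0,0]
    - [0,0,0]
    - [0,0,0]
    - [0,0,0]
    - [0,0,0]
    - [0,0,0]
  grip: [-1,-1,-1,-1,-1,-1,-1,-1,-1,-1,-1,-1]

```text
time_s: 18.38
ee_pos: [0.6026, 0.0361, 0.2163]
orientation: [0.0, 1.0, 0.0, 0.0]
contact_force: [0.2, 0.1, -4.0]
width: 0.0312
grip_force: 61.2
```

```bash
python3 -c "
from h import *
s=monitor.get_state();print(s['time_s'],s['ee_pos'])
report(False)
"
```

```text
18.375 [0.60261793 0.03607819 0.21632757]
scene 18.375 blob-post100 [ 0.4388 -0.0921] r 0.1183 bossang 38.0
scene 18.375 blob-boss83 [0.6034 0.0371] r 0.091 bossang 38.3
side 18.425 blob-post147 [ 0.4417 -0.0931] r 0.1167 bossang 39.3
18.475 [0.60255034 0.0363137  0.21639727] [-2.64818071e-04  9.99999959e-01  1.11154359e-04  6.18213861e-06] [ 0.76291964  0.12315132 -4.75451654]
```

```bash
python3 plan.py 41.6 31.6 .6028 .0362 .0 16
```

```text
[[0.78, 0.87, 0.0], [1.23, 1.29, 0.0], [1.7, 1.67, 0.0], [2.2, 2.01, 0.0], [2.71, 2.32, 0.0], [3.24, 2.59, 0.0], [3.78, 2.82, 0.0], [4.33, 3.02, 0.0], [4.89, 3.18, 0.0], [5.45, 3.3, 0.0], [6.01, 3.39, 0.0], [6.57, 3.44, 0.0], [7.13, 3.45, 0.0], [7.68, 3.43, 0.0], [8.23, 3.38, 0.0], [8.77, 3.29, 0.0]]
```

Emit:
servo_tool:
  dp:
    - [0.78,0.87,0]
    - [1.23,1.29,0]
    - [1.7,1.67,0]
    - [2.2,2.01,0]
    - [2.71,2.32,0]
    - [3.24,2.59,0]
    - [3.78,2.82,0]
    - [4.33,3.02,0]
    - [4.89,3.18,0]
    - [5.45,3.3,0]
    - [6.01,3.39,0]
    - [6.57,3.44,0]
    - [7.13,3.45,0]
    - [7.68,3.43,0]
    - [8.23,3.38,0]
    - [8.77,3.29,0]
  rotation:
    - [0,0,0]
    - [0,0,0]
    - [0,0,0]
    - [0,0,0]
    - [0,0,0]
    - [0,0,0]
    - [0,0,0]
    - [0,0,0]
    - [0,0,0]
    - [0,0,0]
    - [0,0,0]
    - [0,0,0]
    - [0,0,0]
    - [0,0,0]
    - [0,0,0]
    - [0,0,0]
  grip: [-1,-1,-1,-1,-1,-1,-1,-1,-1,-1,-1,-1,-1,-1,-1,-1]

```text
time_s: 20.48
ee_pos: [0.5148, 0.0686, 0.2163]
orientation: [0.0, 1.0, 0.0, 0.0]
contact_force: [0.3, -0.8, -3.7]
width: 0.0311
grip_force: 61.3
```

```bash
python3 -c "
from h import *
s=monitor.get_state();print(s['time_s'],s['ee_pos'])
report(False)
c=cam('scene');cv2.imwrite('pics/follow.png',cv2.resize(c['image'][100:280,130:370],None,fx=3,fy=3))
"
```

```text
20.475 [0.51482206 0.06860859 0.21633238]
scene 20.475 blob-post70 [0.4405 0.0663] r 0.1253 bossang 316.9
scene 20.475 blob-boss72 [0.5149 0.0692] r 0.0901 bossang 101.0
scene 20.475 blob-post117 [ 0.5535 -0.1342] r 0.1169 bossang 100.6
side 20.525 blob-boss27 [0.5081 0.0644] r 0.0871 bossang 105.9
side 20.525 blob-post157 [ 0.5572 -0.1346] r 0.118 bossang 102.4
20.575 [0.5147705  0.06858956 0.21641764] [6.67768529e-05 9.99999996e-01 2.83199382e-05 5.36388091e-05] [ 0.01929653  0.42204884 -2.70388677]
```

View pics/follow.png

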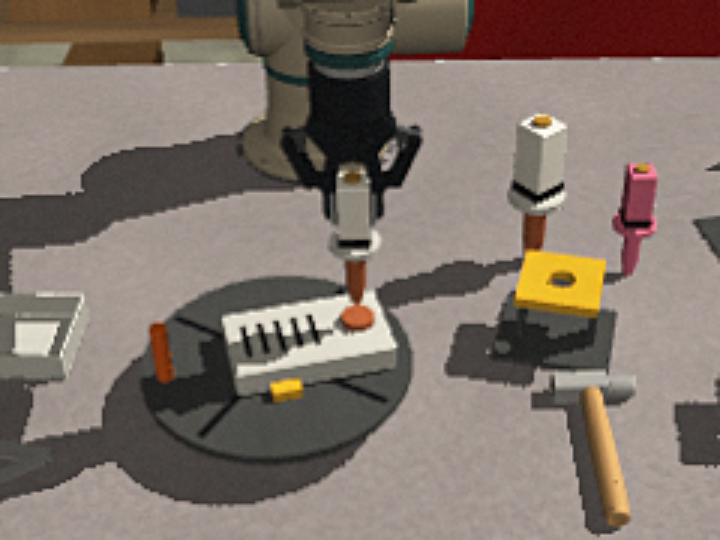

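The nozzle (357,300 in the crop) sits over the boss (357,317), clear of it and on the centre line. I'll follow for another 1.5 s as margin.

```bash
python3 plan.py 105.3 28.3 .5151 .0691 .0 14
```

```text
[[1.21, -0.32, 0.0], [1.73, -0.51, 0.0], [2.22, -0.74, 0.0], [2.7, -0.98, 0.0], [3.16, -1.26, 0.0], [3.6, -1.56, 0.0], [4.01, -1.88, 0.0], [4.4, -2.22, 0.0], [4.77, -2.57, 0.0], [5.11, -2.95, 0.0], [5.43, -3.34, 0.0], [5.73, -3.74, 0.0], [6.0, -4.16, 0.0], [6.24, -4.58, 0.0]]
```

Emit:
servo_tool:
  dp:
    - [1.21,-0.32,0]
    - [1.73,-0.51,0]
    - [2.22,-0.74,0]
    - [2.7,-0.98,0]
    - [3.16,-1.26,0]
    - [3.6,-1.56,0]
    - [4.01,-1.88,0]
    - [4.4,-2.22,0]
    - [4.77,-2.57,0]
    - [5.11,-2.95,0]
    - [5.43,-3.34,0]
    - [5.73,-3.74,0]
    - [5.9,-4.0,-1]
    - [5.9,-4.0,-3]
    - [5.9,-4.0,-5]
    - [5.9,-4.0,-6]
    - [5.9,-4.0,-6]
    - [5.9,-4.0,-6]
    - [5.9,-4.0,-6]
    - [5.9,-4.0,-6]
  rotation:
    - [0,0,0]
    - [0,0,0]
    - [0,0,0]
    - [0,0,0]
    - [0,0,0]
    - [0,0,0]
    - [0,0,0]
    - [0,0,0]
    - [0,0,0]
    - [0,0,0]
    - [0,0,0]
    - [0,0,0]
    - [0,0,0]
    - [0,0,0]
    - [0,0,0]
    - [0,0,0]
    - [0,0,0]
    - [0,0,0]
    - [0,0,0]
    - [0,0,0]
  grip: [-1,-1,-1,-1,-1,-1,-1,-1,-1,-1,-1,-1,-1,-1,-1,-1,-1,-1,-1,-1]

```text
time_s: 23.12
ee_pos: [0.456, 0.0287, 0.2758]
orientation: [0.0, 1.0, 0.0, -0.0]
contact_force: [0.4, -0.2, -4.6]
width: 0.0313
grip_force: 61.3
```

```bash
python3 -c "
from h import *
s=monitor.get_state();print(s['time_s'],s['ee_pos'],s['orientation'],s['width'],s['grip_force'],s['joint_vel'])
print(workorder.finish_job())
"
```

```text
23.125 [0.4560349  0.0286778  0.27580277] [ 2.76768915e-05  9.99999907e-01  5.28843307e-05 -4.26948328e-04] 0.03128803345445669 61.27010464668274 [-1.35396165e-03 -1.84730894e-03 -4.43123309e-03  4.80970322e-04
  1.69583400e-03  9.63992478e-05]
the job is handed in; nothing more can be done
None
```

Job handed in at 23.1 s (no verdict was returned): the table was spun to about 0.76 rad/s, the tip followed the boss about 2 cm clear for roughly 8 s, and the torch is now held upright and still with its tip about 17 cm above the table.

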